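# Wedge up a bracket in its assembly jig

### The arm

A 7-joint arm with a two-finger parallel gripper is mounted at the origin on the work surface. World frame = base frame: x ahead of the robot, y to its left, z up, the work surface at z = 0. Lengths are in m, angles in rad, forces in N, time in s.
With the tool pointing down it reaches from about 0.35 to 0.9 m from the base axis. Payload 8.1 kg.
Tool frame: the origin (TCP) lies on the centre line of the jaws, within the pads' length; the fingertips stand 17 mm ahead of it and the grasp point (between the pads) lies 2 mm behind it; z points along the fingers, y is the direction in which the jaws open and shut (so a half turn about z gives the same grasp; the last joint's range is limited). The gripper opens to 92 mm and grips with 3 to 60 N. Pads are 19 mm wide; open, the fingers measure 130 mm over their backs; the gripper's body (75 mm by 190 mm) begins 47 mm behind the grasp point.
Start: joints at [-1.251, 0.434, 0.025, 1.573, -0.012, 1.134, -0.075], TCP at [0.256, 0.57, 0.244] pointing down, gripper open.
Joint ranges: [-2.62, 2.62], [-0.44, 2.09], [-1.27, 1.32], [0.08, 2.57], [-1.32, 4.46], [0.12, 2], [-2.74, 2.74]. Speed limits (rad/s): [2.22, 2.22, 3.01, 3.01, 3.14, 3.14, 3.14].

### API

Orientations are given as a 3x3 rotation matrix whose columns are the frame's x, y, z axes.
In Python, from cell import readout, optics, order, find_in, silhouettes, landmark_of gives the robot as it stands.
- The arm moves only by the tool step_arm, never from a script. Its argument "commands" is a list of rows, each a list of 7 numbers: the shift along the tool's x, y, z in units of 40 mm (1.0 is 40 mm), then the turn, a rotation vector about the tool's x, y, z in units of 5 degrees (1.0 is 5 degrees), then the finger opening in mm, from 0 to 91.8. In form: [[tx, ty, tz, wx, wy, wz, jaw], ...]. A call has 1 to 10 rows; each row is the pose to reach, as a shift and turn from the pose commanded when the call began, along the tool's axes at that moment; what a row does not reach only later rows make up. A row lasts 1/10 s, in which the tool goes at most 50 mm and 8.59 degrees, less where a joint would pass 70% of its speed; a pose out of reach is approached as far as the arm can. A call with a gripper value outside its range is refused whole. The fingers move at their own pace and stop on an object; "grip_force" is the grip in N (left out, the last holds). Time passes only in rows, so rows that repeat a pose let the fingers close. It gives the time, the measured TCP pose, the force and the opening at its end, in the units of the state.
- readout.observe(): the state, without advancing time (a new reading comes with each control period).
- optics.grab_frame(name): name is "scene" or "top" or "wrist"; returns a dict with "color" (420x560x3 uint8, blue, green, red), "range_z" (420x560 float32, m along the optical axis (not along the pixel's ray), 0 where there is no reading), "K" (3x3 intrinsics, pixels), "k1" (the pictures are not rectified: a ray, as slopes to the right and down, at radius r is drawn at 1 + k1 r^2 times it, then the intrinsics apply), "rvec" (rotation vector, rad) and "tvec" (3), from world to camera coordinates, as OpenCV has them. Camera axes: x right, y down, z forward; pixel columns grow to the right and rows downward; lengths in m; the calibration is good to about 2 mm. A picture is of the moment at which its call begins.
- order.close_job(): hands the job in, once; it reports no verdict.
Trained networks look in the newest picture that a camera, given by its name, has taken for a name from the list of things; names that differ only in an ending like _2 or _b are one class to them, and where a whole thing is asked for, a point or a joint stands for the part that bears it (a point fixed in the world has none). Each returns a list of dicts, best first, with "score" (0 to 1); they miss things now and then, are a little off and sometimes report something else, mostly with a low value. They report only what shows in the picture. A call takes as long as a camera call. They do not tell look-alikes from the thing itself.
- find_in(camera, target): "bbox" ([centre column, centre row, width, height] in pixels, round what is visible of it).
- silhouettes(camera, target): "region" (420x560 bool, what is visible of it) and "bbox" ([centre column, centre row, width, height] in pixels, round what is visible of it).
- landmark_of(camera, target): "location" ([column, row] in pixels: a listed point, or the origin of a listed thing).
The state is a dict: "clock": time; "qpos": joint angles; "qvel": joint speeds; "tau": joint torques, N m; "eef_pos": TCP position; "tool_rot": TCP orientation; "contact_force": force on the tool from outside, world axes, zero at the start; "ft_torque": the same for the moment, N m; "finger_gap": finger opening in m.
Only numpy, scipy, OpenCV 4.12 (cv2) and the standard library are available. Lean on these libraries where they do the work, as an engineer would, in place of code of your own. Each camera call takes 0.05 s, during which the arm holds its last target.

### The job

Pick up the steel wedge by its grip, lay it flat in the jig's guide channel in front of the bracket, thin end towards the bracket, and slide it along the channel under the bracket until the bracket's front edge has just lifted off the rails, by about 3 mm. Finish holding it there: keep the grip in the gripper, with the wedge flat on the channel floor and the wedge alone carrying the bracket's front end. Do not disturb the box of bolts, the big bolt or the stack of clips.

Things in the scene. Friction and masses are not known exactly. Their poses are not given: they have to be found in the camera images.
- jig: Fixed metal jig, 310 x 130 mm. Origin: on the table, on the centre line, below the bracket's front edge (to 2 mm); x: along the channel, the way the wedge is pushed; z up. A 12 mm base carries two rails along x, 12 mm high, outer sides at y = +-47 mm; rail tops at z = 24 mm. Behind and beside the bracket a stop (x = 124 mm) and cheeks, 34 mm high, keep it in place.
- channel (a point): Point on the floor of the jig's channel, on its centre line, 100 mm in front of the jig's origin (x = -100, z = 12 mm); axes as the jig. The channel runs straight between the rails, 42 mm wide, 12 mm deep, open above, from its open end at jig x = -165 mm to under the bracket, whose front edge overhangs it 12 mm above the floor.
- bracket: Loose steel bracket across the rail tops: plate 120 mm long (x), 88 mm wide, 6 mm thick, with an upright ear to 52 mm height near its rear (x = 63 to 98 mm); 0.4 to 0.8 kg. Origin: middle of the lower front edge, which faces the open channel, 24 mm above the table at rest; x towards its rear, z up. When lifted in front it tips about its rear edge.
- edge_left (a point): Point on the bracket's lower front edge, 42 mm to the left (+y) of its middle.
- edge_right (a point): Point on the bracket's lower front edge, 42 mm to the right (-y) of its middle.
- wedge: Loose dark steel wedge, 150 x 34 mm, 0.28 kg, black grip block on its thick end; starts flat on the table. Origin: on the underside, below the grip's centre; x to the thin toe, z up. Underside flat, x = -20 to 130 mm. Top: 23 mm high from x = -20 to 20 mm, then straight down to 3 mm at the toe (2 mm per 11 mm): lifting by 3 mm puts the toe 66 mm past the bracket's edge.
- wedge_grip (a point): Centre of the wedge's grip, 43 mm above the underside, axes as the wedge. The grip is an upright block 30 mm long (x), 22 mm wide (y), from 23 to 63 mm above the underside; take it across its 22 mm width from above.
- wedge_toe (a point): Middle of the wedge's toe at the underside, 130 mm ahead (+x) of the wedge's origin. The toe narrows in plan to 20 mm over its last 18 mm.
- bolt_box: Bystander: open cardboard box of upright bolts, 150 x 110 mm, 55 mm high, the bolts up to 67 mm. Origin: centre of its underside.
- big_bolt: Bystander: single hexagon bolt standing on its head, head 32 mm across, 72 mm tall. Origin: centre of its underside.
- clip_stack: Bystander: stack of three pressed metal clips, 90 x 80 mm, 42 mm high. Origin: centre of its underside.
Things that resemble listed ones, but are neither listed nor needed, are in the scene too. Leave any blue or red look-alike of the bracket alone.

How it is judged:
On the way:
1. the wedge lies flat in the channel, thin end towards the bracket, the bracket still resting on the rails (y of wedge in the frame of jig between -0.006 and 0.006 m and y of wedge_toe in the frame of jig between -0.006 and 0.006 m and z of wedge in the frame of jig between 0.009 and 0.0145 m and angle between wedge's own z axis and vertical below 0.06 rad and x of wedge_toe in the frame of jig between -0.09 and 0.045 m and x of wedge in the frame of jig below -0.08 m and z of bracket in the frame of jig below 0.025 m), for 0.1 s.
At the end, for the whole second after the job is handed in: Wedge flat in the channel (6 mm of centre, tilt under 0.06 rad, underside within 2.5 mm of the floor), at rest, held by the gripper, pressing up on the bracket; bracket's front edge 1.5 to 6 mm above the rails, both corners at least 1 mm; robot not touching the bracket (y of wedge in the frame of jig between -0.006 and 0.006 m and y of wedge_toe in the frame of jig between -0.006 and 0.006 m and z of wedge in the frame of jig between 0.009 and 0.0145 m and angle between wedge's own z axis and vertical below 0.06 rad and z of bracket in the frame of jig between 0.0255 and 0.03 m and z of each of edge_left, edge_right in the frame of jig above 0.025 m and x of wedge in the frame of jig below -0.03 m and contact force between wedge and bracket above 0.5 N and contact force between the fingers and wedge above 1 N and contact force between the arm and bracket below 0.3 N and linear speed of wedge below 0.02 m/s); the arm keeps its last pose, push and grip.
It fails at once if the box of bolts is moved by more than 20 mm (distance of bolt_box from where it was at the start of the episode above 0.02 m).
It fails at once if the big bolt is moved by more than 20 mm (distance of big_bolt from where it was at the start of the episode above 0.02 m).
It fails at once if the stack of clips is moved by more than 20 mm (distance of clip_stack from where it was at the start of the episode above 0.02 m).
It also fails if it takes over 35 s, if anything falls off the work surface, if the arm or the gripper's body presses on something with over 40 N, if the wrist force passes 120 N, or if a joint passes its speed limit or range.

## Working session

There is one attempt and no reset: what is moved stays moved. The work goes in short steps, Python scripts to look and compute and a tool call to move; the robot and the scene stay as the last step left them, time stands still between calls to the robot, and variables do not carry over. Pictures are saved under pics/ and viewed, and the job is handed in when it is done.

Besides the shell and the picture viewer there is one more tool, called after ">>>" by a JSON object that holds its "fn" and its "kwargs", one argument or row to a line. step_arm: Moves the arm, as the interface text tells. Its arguments: {"type":"object","properties":{"commands":{"type":"array","items":{"type":"array","items":{"type":"number"}}},"grip_force":{"type":"number"}},"required":["commands"]}

```bash
ls; mkdir -p pics; cat > h.py <<'E'
import numpy as np, cv2
from cell import readout, optics, order, find_in, silhouettes, landmark_of
def grab(c,fn=None):
    f=optics.grab_frame(c)
    if fn: cv2.imwrite('pics/'+fn,f['color'])
    return f
def ray(f,uv):
    K=np.array(f['K']);x=(np.array(uv,float).reshape(-1,2)-K[:2,2])/np.array([K[0,0],K[1,1]])
    k=f['k1'];s=x.copy()
    for _ in range(20):
        s=x/(1+k*(s**2).sum(1,keepdims=True))
    return s
def world(f,uv,z):  # z = depth array
    s=ray(f,uv);R=cv2.Rodrigues(np.array(f['rvec'],float))[0];t=np.array(f['tvec'],float).ravel()
    P=np.c_[s,np.ones(len(s))]*np.array(z).reshape(-1,1)
    return (P-t)@R
def onplane(f,uv,zw):
    s=ray(f,uv);R=cv2.Rodrigues(np.array(f['rvec'],float))[0];t=np.array(f['tvec'],float).ravel()
    d=np.c_[s,np.ones(len(s))]@R;o=-R.T@t
    return o+d*((zw-o[2])/d[:,2])[:,None]
def cloud(f,mask=None):
    d=f['range_z'];m=d>0
    if mask is not None:m&=mask
    v,u=np.nonzero(m)
    return world(f,np.c_[u,v],d[v,u]),np.c_[u,v]
E
python3 - <<'E'
from h import *
s=readout.observe();print({k:np.round(v,3).tolist() for k,v in s.items()})
for c in ['scene','top']:
    f=grab(c,c+'0.png')
    for t in ['jig','channel','bracket','wedge','wedge_grip','wedge_toe','bolt_box','big_bolt','clip_stack','edge_left','edge_right']:
        r=landmark_of(c,t);print(c,t,[(np.round(x['location'],1).tolist(),round(x['score'],2)) for x in r[:3]])
E
```

```text
pics
{'clock': 0.0, 'qpos': [-1.251, 0.435, 0.025, 1.574, -0.012, 1.134, -0.075], 'qvel': [0.001, 0.001, -0.001, 0.0, 0.001, -0.001, 0.001], 'tau': [-0.0, -66.784, 0.984, -31.446, -0.061, 0.043, 0.0], 'eef_pos': [0.256, 0.569, 0.243], 'tool_rot': [[-0.912, 0.41, -0.001], [0.41, 0.912, -0.002], [-0.0, -0.002, -1.0]], 'contact_force': [-0.559, -0.851, -0.42], 'ft_torque': [0.015, -0.006, 0.013], 'finger_gap': 0.092}
scene jig []
scene channel [([313.9, 215.5], 0.67)]
scene bracket [([269.6, 212.6], 0.85), ([123.0, 234.7], 0.84), ([167.0, 309.7], 0.71)]
scene wedge [([444.8, 204.8], 0.94)]
scene wedge_grip [([454.0, 192.1], 0.8)]
scene wedge_toe [([314.9, 216.6], 0.68), ([448.6, 245.0], 0.64), ([270.7, 200.4], 0.2)]
scene bolt_box [([379.8, 305.6], 0.69)]
scene big_bolt [([297.0, 305.1], 0.55)]
scene clip_stack [([216.6, 157.9], 0.58)]
scene edge_left [([267.3, 226.6], 0.9), ([177.8, 293.7], 0.62), ([119.0, 220.5], 0.6)]
scene edge_right [([126.5, 245.9], 0.92), ([158.9, 333.9], 0.7), ([269.8, 201.0], 0.63)]
top jig [([311.6, 215.6], 0.59)]
top channel [([265.1, 225.3], 0.95)]
top bracket [([379.9, 100.9], 0.94), ([455.2, 175.4], 0.71), ([310.6, 212.3], 0.63)]
top wedge [([124.3, 255.1], 0.67)]
top wedge_grip [([111.9, 256.1], 0.66)]
top wedge_toe [([133.2, 197.8], 0.66)]
top bolt_box [([210.6, 127.9], 0.67)]
top big_bolt [([394.5, 316.4], 0.21)]
top clip_stack [([391.8, 318.3], 0.92)]
top edge_left [([313.2, 195.8], 0.93), ([468.0, 195.0], 0.89), ([376.4, 121.9], 0.67)]
top edge_right [([444.0, 166.3], 0.91), ([378.8, 86.1], 0.68), ([317.3, 233.6], 0.59)]
```

View pics/scene0.png

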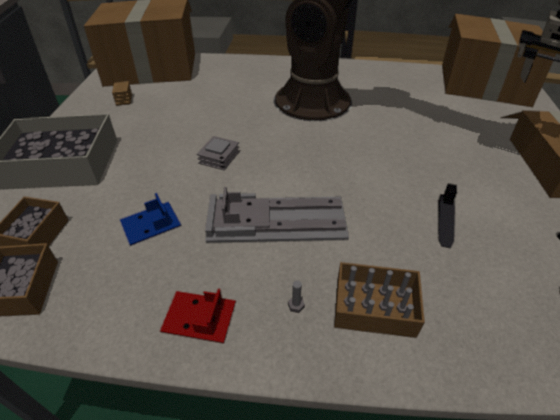

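View pics/top0.png

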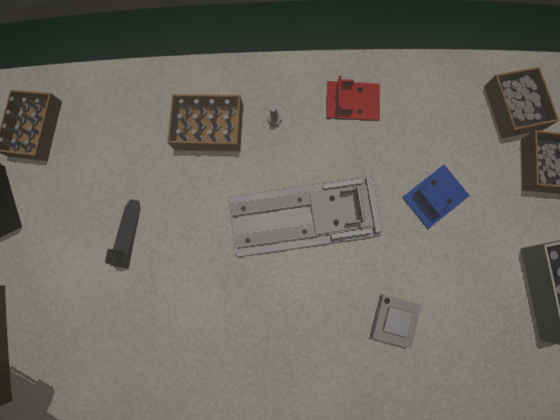

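The scene picture shows the wedge at (447,215) with its grip at (451,192), and the jig and grey bracket at (275,215). The red and blue brackets are look-alikes. In the top view the wedge grip is at about (118,257), the toe at (134,202), the jig runs from (232,225) to (380,210), and the bracket's front edge is near column 313.

```bash
python3 - <<'E'
from h import *
for c in ['top','scene']:
    f=grab(c)
    P,uv=cloud(f)
    # table check
    print(c,'K',np.round(f['K'],1).tolist(),f['k1'],'cam',np.round(-cv2.Rodrigues(np.array(f['rvec']))[0].T@np.array(f['tvec']).ravel(),3))
    for t in ['wedge','jig','bracket','bolt_box','big_bolt','clip_stack']:
        for r in silhouettes(c,t)[:3]:
            m=r['region'];Q,q=cloud(f,m)
            if len(Q)<5: continue
            print(c,t,round(r['score'],2),np.round(r['bbox']),len(Q),'med',np.round(np.median(Q,0),3),'zpct',np.round(np.percentile(Q[:,2],[1,10,50,90,99]),3))
            hi=Q[Q[:,2]>0.005]
            if len(hi)>20:
                rect=cv2.minAreaRect((hi[:,:2]*1000).astype(np.float32));print('   rect',np.round(rect[0],1),np.round(rect[1],1),round(rect[2],1))
    tab=np.abs(P[:,2])<0.01
    print('table z med',np.median(P[tab,2]),'std',P[tab,2].std())
    for (t,z) in [('wedge_grip',.043),('wedge_toe',0),('wedge',0),('channel',.012),('jig',0),('bracket',.024),('edge_left',.024),('edge_right',.024)]:
        for r in landmark_of(c,t)[:3]: print('  ',t,round(r['score'],2),np.round(r['location']),np.round(onplane(f,[r['location']],z)[0],4))
E
```

```text
top K [[411.8, 0.0, 279.8], [0.0, 411.8, 208.8], [0.0, 0.0, 1.0]] -0.11116417082032017 cam [ 0.434 -0.035  0.877]
top wedge 0.94 [124. 232.  38.  72.] 1261 med [0.512 0.327 0.018] zpct [0.002 0.006 0.018 0.062 0.066]
   rect [525.8 328.8] [ 37.6 149.8] 81.7
top wedge 0.6 [396. 321.  53.  53.] 1894 med [ 0.337 -0.234  0.034] zpct [0.002 0.031 0.034 0.044 0.046]
   rect [ 335.4 -238.9] [80.7 90. ] 73.8
top jig 0.67 [307. 220. 155.  84.] 6579 med [ 0.545 -0.017  0.015] zpct [0.005 0.011 0.015 0.033 0.037]
   rect [555.8 -57.5] [131.2 311.6] 7.3
top bracket 0.86 [343. 208.  67.  53.] 2532 med [ 0.565 -0.134  0.031] zpct [0.023 0.029 0.031 0.053 0.078]
   rect [ 567.9 -133.9] [ 94.6 125.7] 7.2
top bracket 0.79 [436. 196.  63.  69.] 2226 med [ 0.592 -0.341  0.007] zpct [0.001 0.004 0.007 0.035 0.054]
   rect [ 594.1 -343.8] [ 88.7 121. ] 35.7
top bracket 0.76 [356.  98.  54.  44.] 2122 med [ 0.816 -0.173  0.006] zpct [-0.001  0.004  0.006  0.027  0.053]
   rect [ 816.9 -173.7] [119.5  89.2] 86.8
top bolt_box 0.74 [208. 124.  82.  58.] 4079 med [0.763 0.157 0.022] zpct [0.    0.004 0.022 0.
[... 2764 characters left out ...]
edge 0.28 [270. 226.] [ 0.5766 -0.0695  0.    ]
   channel 0.96 [317. 218.] [0.5505 0.0324 0.012 ]
   channel 0.31 [449. 247.] [0.61   0.3189 0.012 ]
   jig 0.93 [272. 219.] [ 0.5526 -0.0694  0.    ]
   bracket 0.98 [122. 235.] [ 0.6559 -0.3819  0.024 ]
   bracket 0.77 [272. 210.] [ 0.5495 -0.0692  0.024 ]
   bracket 0.58 [168. 310.] [ 0.825  -0.2261  0.024 ]
   edge_left 0.78 [122. 218.] [ 0.6092 -0.4009  0.024 ]
   edge_left 0.71 [270. 227.] [ 0.6008 -0.0683  0.024 ]
   edge_left 0.69 [176. 297.] [ 0.7954 -0.2208  0.024 ]
   edge_right 0.88 [160. 331.] [ 0.8681 -0.229   0.024 ]
   edge_right 0.69 [271. 200.] [ 0.5158 -0.0757  0.024 ]
   edge_right 0.62 [128. 243.] [ 0.6779 -0.3608  0.024 ]
```

```bash
python3 - <<'E'
from h import *
for c in ['top','scene']:
    f=grab(c)
    P,uv=cloud(f)
    w=(np.abs(P[:,0]-.52)<.12)&(np.abs(P[:,1]-.33)<.05)
    g=P[w&(P[:,2]>.056)]
    r=cv2.minAreaRect((g[:,:2]*1000).astype(np.float32));print(c,'grip top',len(g),g.mean(0).round(4),np.round(r[0],1),np.round(r[1],1),r[2],np.median(g[:,2]))
    s=P[w&(P[:,2]>.006)&(P[:,2]<.026)]
    r=cv2.minAreaRect((s[:,:2]*1000).astype(np.float32));print('  slope',np.round(r[0],1),np.round(r[1],1),r[2],cv2.fitLine(s[:,:2].astype(np.float32),cv2.DIST_HUBER,0,.01,.01).ravel())
    # jig
    j=(np.abs(P[:,0]-.557)<.1)&(P[:,1]>-.23)&(P[:,1]<.12)&(P[:,2]>.007)
    J=P[j];r=cv2.minAreaRect((J[:,:2]*1000).astype(np.float32));print('  jig',np.round(r[0],1),np.round(r[1],1),r[2])
    a=np.deg2rad(r[2]-90); 
    ex=np.array([np.cos(a),np.sin(a)]);ey=np.array([-ex[1],ex[0]])
    o=np.array(r[0])/1000+.010*ex
    L=np.c_[(J[:,:2]-o)@ex,(J[:,:2]-o)@ey,J[:,2]]
    print('  o',o,np.rad2deg(a))
    for x0 in np.arange(-.15,-.0,.03):
        b=L[np.abs(L[:,0]-x0)<.015]
        rail=b[(b[:,2]>.019)&(b[:,2]<.029)];fl=b[(b[:,2]>.008)&(b[:,2]<.016)&(np.abs(b[:,1])<.03)]
        if len(fl)<3: print(x0,len(fl),len(rail));continue
        rl=rail[rail[:,1]>0];rr=rail[rail[:,1]<0]
        print('   x',round(x0,3),'railL',np.percentile(rl[:,1],[2,98]).round(4),'railR',np.percentile(rr[:,1],[2,98]).round(4),'floor',np.percentile(fl[:,1],[2,98]).round(4),'z',np.median(rail[:,2]).round(4),np.median(fl[:,2]).round(4))
    br=L[(L[:,2]>.0275)&(L[:,2]<.033)&(np.abs(L[:,1])<.04)];print('  bracket x',np.percentile(br[:,0],[.5,2,5,99]).round(4),'y',np.percentile(br[:,1],[1,99]).round(4))
E
```

```text
top grip top 178 [0.4717 0.3366 0.0633] [472.2 338. ] [24.2 30.6] 80.68513488769531 0.06362334958466864
  slope [525.  329.2] [ 37.7 148. ] 81.62226104736328 [ 0.999091   -0.04262742  0.5267983   0.32417232]
  jig [555.4 -57. ] [131. 311.] 7.535848617553711
  o [ 0.55673908 -0.06696069] -82.46415138244629
   x -0.15 railL [0.0214 0.0469] railR [-0.0462 -0.021 ] floor [-0.0209  0.0218] z 0.0249 0.0129
   x -0.12 railL [0.0215 0.0466] railR [-0.0464 -0.0214] floor [-0.0184  0.0208] z 0.0248 0.0128
   x -0.09 railL [0.0216 0.0467] railR [-0.0465 -0.0214] floor [-0.0185  0.0211] z 0.0247 0.0126
   x -0.06 railL [0.0215 0.0467] railR [-0.0464 -0.0215] floor [-0.0185  0.021 ] z 0.0246 0.0127
   x -0.03 railL [0.0213 0.0466] railR [-0.0465 -0.0214] floor [-0.0185  0.0208] z 0.0247 0.0128
  bracket x [-0.1372 -0.0774  0.0077  0.1391] y [-0.0393  0.0391]
scene grip top 102 [0.4756 0.3353 0.0627] [473.1 336.2] [20.9 32.7] 81.68978881835938 0.06330298895279238
  slope [523.2 329.1] [ 37.4 145.2] 80.45581817626953 [ 0.9947584  -0.10225304  0.50763744  0.3265234 ]
  jig [557.5 -58.4] [133.4 310.3] 7.532276153564453
  o [ 0.55881121 -0.06834634] -82.46772384643555
   x -0.15 railL [0.0212 0.048 ] railR [-0.0464 -0.0207] floor [-0.024   0.0145] z 0.0238 0.012
   x -0.12 railL [0.0206 0.0469] railR [-0.0477 -0.0199] floor [-0.0233  0.0088] z 0.0238 0.0121
   x -0.09 railL [0.022  0.0476] railR [-0.0455 -0.0201] floor [-0.0232  0.0098] z 0.0237 0.0121
   x -0.06 railL [0.0221 0.0472] railR [-0.0467 -0.0205] floor [-0.0228  0.0082] z 0.0236 0.0123
   x -0.03 railL [0.0209 0.0472] railR [-0.0473 -0.0201] floor [-0.0244  0.0074] z 0.0236 0.0121
  bracket x [0.0081 0.0085 0.0127 0.1379] y [-0.0388  0.0393]
```

```bash
cat >> h.py <<'E'
def cmd(p,yaw_x,cur=None):
    """tool-frame shift (40mm units) & turn (5deg units) to reach TCP p, tool x yaw deg, pointing down"""
    s=readout.observe();R=np.array(s['tool_rot']);t=np.array(s['eef_pos'])
    a=np.deg2rad(yaw_x);Rt=np.array([[np.cos(a),np.sin(a),0],[np.sin(a),-np.cos(a),0],[0,0,-1]])
    d=R.T@(np.array(p)-t)/.04;w=np.rad2deg(cv2.Rodrigues(R.T@Rt)[0].ravel())/5
    print('clock',s['clock'],'tcp',np.round(t,4),'yaw',np.round(np.rad2deg(np.arctan2(R[1,0],R[0,0])),2),'F',np.round(s['contact_force'],1),'gap',s['finger_gap'])
    print('cmd',np.round(d,3),np.round(w,3));return d,w
E
python3 - <<'E'
from h import *
cmd([.4727,.337,.18],171)
E
```

```text
clock 2.8 tcp [0.2565 0.57   0.2438] yaw 155.77 F [ 0.2 -0.3 -0.3] gap 0.09190669201079808
cmd [-7.32  -3.093  1.594] [ 1.000e-03  0.000e+00 -3.046e+00]
```

>>> {"fn": "step_arm", "kwargs": {
  "commands": [
    [-1.0, -0.42, 0.2, 0, 0, -0.4, 91],
    [-2.0, -0.85, 0.4, 0, 0, -0.8, 91],
    [-3.0, -1.27, 0.6, 0, 0, -1.2, 91],
    [-4.0, -1.7, 0.8, 0, 0, -1.7, 91],
    [-5.0, -2.1, 1.0, 0, 0, -2.1, 91],
    [-6.0, -2.54, 1.2, 0, 0, -2.5, 91],
    [-6.8, -2.9, 1.45, 0, 0, -2.9, 91],
    [-7.32, -3.09, 1.59, 0, 0, -3.05, 91],
    [-7.32, -3.09, 1.59, 0, 0, -3.05, 91]
  ]
}}

```text
clock: 3.7
eef_pos: [0.4754, 0.333, 0.1794]
tool_rot: [[-0.987, 0.162, 0.0], [0.162, 0.987, -0.002], [-0.001, -0.002, -1.0]]
contact_force: [0.0, 0.3, -0.0]
finger_gap: 0.0907
```

```bash
python3 - <<'E'
from h import *
f=grab('wrist','w1.png')
P,uv=cloud(f)
w=(np.abs(P[:,0]-.52)<.12)&(np.abs(P[:,1]-.33)<.05)
g=P[w&(P[:,2]>.058)&(P[:,2]<.07)]
r=cv2.minAreaRect((g[:,:2]*1000).astype(np.float32));print('grip top',len(g),g.mean(0).round(4),np.round(r[0],1),np.round(r[1],1),r[2])
s=P[w&(P[:,2]>.006)&(P[:,2]<.026)]
r=cv2.minAreaRect((s[:,:2]*1000).astype(np.float32));print('  slope',np.round(r[0],1),np.round(r[1],1),r[2])
for (t,z) in [('wedge_grip',.043),('wedge_toe',0),('wedge',0)]:
    for r in landmark_of('wrist',t)[:2]: print('  ',t,round(r['score'],2),np.round(r['location']),np.round(onplane(f,[r['location']],z)[0],4))
cmd([.4727,.337,.049],171)
E
```

```text
grip top 814 [0.4718 0.3386 0.0631] [472.2 338.5] [21.9 29.7] 81.13175964355469
  slope [523.7 330.1] [ 34.  144.4] 80.42131805419922
   wedge_grip 0.94 [286. 202.] [0.4714 0.3369 0.043 ]
   wedge_toe 0.97 [288. 302.] [0.6036 0.3183 0.    ]
   wedge 0.9 [290. 192.] [0.471  0.3426 0.    ]
clock 3.9 tcp [0.4719 0.3385 0.1804] yaw 171.11 F [-0.9  0.3  0.4] gap 0.09075675252805428
cmd [-0.026 -0.037  3.285] [ 0.011 -0.004  0.022]
```

View pics/w1.png

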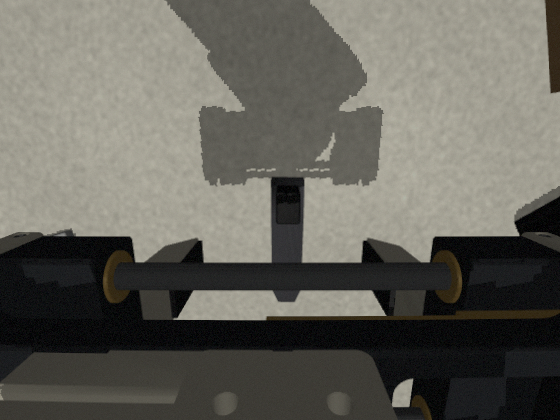

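Wrist view: the grip top is at about (288,203), between the jaws, with the toe pointing down the picture at (288,300). It agrees with the top and scene measurements to within 2 mm. I'll descend and grip.

>>> {"fn": "step_arm", "kwargs": {
  "commands": [
    [0, 0, 0.8, 0, 0, 0, 70],
    [0, 0, 1.6, 0, 0, 0, 60],
    [0, 0, 2.4, 0, 0, 0, 60],
    [0, 0, 2.9, 0, 0, 0, 60],
    [0, 0, 3.2, 0, 0, 0, 60],
    [0, 0, 3.39, 0, 0, 0, 60],
    [0, 0, 3.39, 0, 0, 0, 60],
    [0, 0, 3.39, 0, 0, 0, 30],
    [0, 0, 3.39, 0, 0, 0, 10],
    [0, 0, 3.39, 0, 0, 0, 10]
  ],
  "grip_force": 40
}}

```text
clock: 4.9
eef_pos: [0.4732, 0.3374, 0.0454]
tool_rot: [[-0.988, 0.156, 0.001], [0.156, 0.988, 0.001], [-0.001, 0.001, -1.0]]
contact_force: [0.8, 0.1, 0.0]
finger_gap: 0.0403
```

>>> {"fn": "step_arm", "kwargs": {
  "commands": [
    [0, 0, 0, 0, 0, 0, 5],
    [0, 0, 0, 0, 0, 0, 5],
    [0, 0, 0, 0, 0, 0, 5]
  ]
}}

```text
clock: 5.2
eef_pos: [0.4729, 0.3374, 0.0448]
tool_rot: [[-0.988, 0.156, 0.0], [0.156, 0.988, 0.0], [-0.0, 0.001, -1.0]]
contact_force: [-1.3, 0.8, 2.5]
finger_gap: 0.0215
```

>>> {"fn": "step_arm", "kwargs": {
  "commands": [
    [0, 0, -0.2, 0, 0, 0, 5],
    [0, 0, -0.6, 0, 0, 0, 5],
    [0, 0, -1.2, 0, 0, 0, 5],
    [0, 0, -1.8, 0, 0, 0, 5],
    [0, 0, -2.3, 0, 0, 0, 5],
    [0, 0, -2.5, 0, 0, 0, 5]
  ]
}}

```text
clock: 5.8
eef_pos: [0.4734, 0.3375, 0.1467]
tool_rot: [[-0.988, 0.156, 0.002], [0.156, 0.988, 0.002], [-0.002, 0.002, -1.0]]
contact_force: [1.0, 0.8, -2.7]
finger_gap: 0.0219
```

```bash
python3 - <<'E'
from h import *
cmd([.536,.0961,.1448],97.5)
E
```

```text
clock 5.8 tcp [0.4734 0.3375 0.1467] yaw 171.02 F [ 1.   0.8 -2.7] gap 0.02188884589730721
cmd [-2.489 -5.716  0.041] [3.1000e-02 2.0000e-03 1.4703e+01]
```

>>> {"fn": "step_arm", "kwargs": {
  "commands": [
    [-0.12, -0.3, 0.0, 0, 0, 0.7, 5],
    [-0.37, -0.85, 0.0, 0, 0, 2.2, 5],
    [-0.62, -1.43, 0.0, 0, 0, 3.7, 5],
    [-0.9, -2.0, 0.0, 0, 0, 5.2, 5],
    [-1.12, -2.57, 0.0, 0, 0, 6.7, 5],
    [-1.37, -3.15, 0.0, 0, 0, 8.2, 5],
    [-1.62, -3.72, 0.0, 0, 0, 9.7, 5],
    [-1.87, -4.3, 0.0, 0, 0, 11.2, 5],
    [-2.1, -4.85, 0.0, 0, 0, 12.5, 5],
    [-2.3, -5.3, 0.0, 0, 0, 13.7, 5]
  ]
}}

```text
clock: 6.8
eef_pos: [0.5302, 0.1117, 0.1441]
tool_rot: [[-0.211, 0.977, -0.001], [0.977, 0.211, -0.001], [-0.0, -0.001, -1.0]]
contact_force: [0.2, 0.4, -2.1]
finger_gap: 0.0219
```

```bash
python3 - <<'E'
from h import *
cmd([.536,.0961,.1448],97.5)
E
```

```text
clock 6.8 tcp [0.5302 0.1117 0.1441] yaw 102.2 F [ 0.2  0.4 -2.1] gap 0.021941067525539027
cmd [-0.411  0.06  -0.018] [-0.013  0.005  0.94 ]
```

>>> {"fn": "step_arm", "kwargs": {
  "commands": [
    [-0.3, 0.04, 0, 0, 0, 0.7, 5],
    [-0.41, 0.06, 0, 0, 0, 1.0, 5],
    [-0.41, 0.06, 0, 0, 0, 1.0, 5],
    [-0.41, 0.06, 0, 0, 0, 1.0, 5]
  ]
}}

```text
clock: 7.2
eef_pos: [0.5361, 0.099, 0.1443]
tool_rot: [[-0.134, 0.991, -0.0], [0.991, 0.134, 0.001], [0.001, -0.0, -1.0]]
contact_force: [-0.8, 0.1, -2.7]
finger_gap: 0.0219
```

```bash
python3 - <<'E'
from h import *
cmd([.536,.0961,.1448],97.5)
for c in ['top','scene','wrist']:
    f=grab(c,c+'2.png');P,uv=cloud(f)
    np.savez('d2'+c+'.npz',P=P,uv=uv)
    for (t,z) in [('wedge_toe',.10),]:
        for r in landmark_of(c,t)[:2]: print('  ',t,round(r['score'],2),np.round(r['location']),np.round(onplane(f,[r['location']],z)[0],4))
E
```

```text
clock 7.2 tcp [0.5361 0.099  0.1443] yaw 97.69 F [-0.8  0.1 -2.7] gap 0.021864378239945453
cmd [-0.073 -0.013 -0.011] [-0.005 -0.007  0.038]
   wedge_toe 0.79 [292. 211.] [ 0.5531 -0.0317  0.1   ]
   wedge_toe 0.76 [293. 184.] [ 0.5415 -0.0244  0.1   ]
```

```bash
cd pics; python3 -c "
import cv2,numpy as np
a=[cv2.imread(n+'2.png') for n in ['top','scene']]
cv2.imwrite('w2b.png',a[0])"
```

```text
(no output)
```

View pics/top2.png

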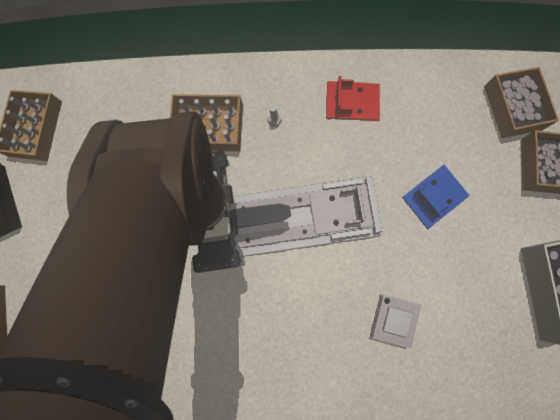

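View pics/scene2.png

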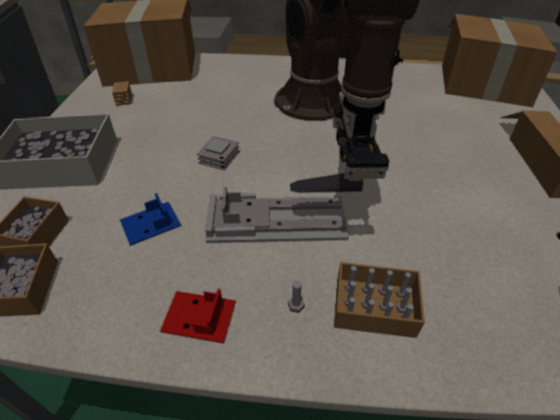

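View pics/wrist2.png

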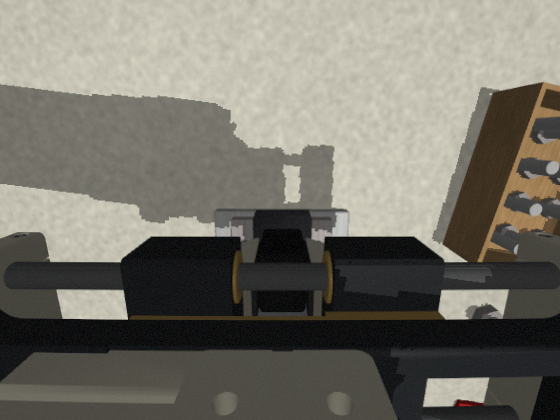

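Top view: the wedge is held above the channel with its toe at (291,213), pointing at the bracket. The bystanders haven't moved. Next I'll measure the held wedge's axis and pitch relative to the jig.

```bash
python3 - <<'E'
import numpy as np,cv2
tcp=np.array([.5361,.099]);a=np.deg2rad(-82.5);ex=np.array([np.cos(a),np.sin(a)]);ey=np.array([-ex[1],ex[0]])
for c,o in [('top',[.5567,-.0670]),('scene',[.5588,-.0683])]:
    d=np.load(f'd2{c}.npz');P=d['P']
    L=np.c_[(P[:,:2]-o)@ex,(P[:,:2]-o)@ey,P[:,2]]
    m=(P[:,2]>.088)&(P[:,2]<.13)&(L[:,0]>-.145)&(L[:,0]<.0)&(np.abs(L[:,1])<.04)
    Q=L[m];print(c,len(Q),'toe x',np.percentile(Q[:,0],[98,99,99.8]).round(4))
    xs=[];ys=[]
    for x0 in np.arange(-.14,-.02,.01):
        b=Q[np.abs(Q[:,0]-x0)<.005]
        if len(b)>10: 
            lo,hi=np.percentile(b[:,1],[2,98]);print('  ',round(x0,3),lo.round(4),hi.round(4),'mid',((lo+hi)/2).round(4),'z',np.median(b[:,2]).round(4))
            top=b[np.abs(b[:,1]-(lo+hi)/2)<.012]; 
    print(' plane',np.linalg.lstsq(np.c_[Q[:,:2],np.ones(len(Q))],Q[:,2],rcond=None)[0].round(4))
E
```

```text
top 1008 toe x [-0.042  -0.0405 -0.039 ]
   -0.14 -0.0159 0.0174 mid 0.0008 z 0.1215
   -0.13 -0.0157 0.0173 mid 0.0008 z 0.1201
   -0.12 -0.0157 0.0181 mid 0.0012 z 0.1176
   -0.11 -0.0157 0.017 mid 0.0007 z 0.1161
   -0.1 -0.0154 0.0175 mid 0.001 z 0.1144
   -0.09 -0.0155 0.0182 mid 0.0013 z 0.1125
   -0.08 -0.0154 0.0174 mid 0.001 z 0.111
   -0.07 -0.0154 0.0174 mid 0.001 z 0.1087
   -0.06 -0.0151 0.018 mid 0.0014 z 0.1073
   -0.05 -0.0127 0.0153 mid 0.0013 z 0.1058
   -0.04 -0.0094 0.0125 mid 0.0015 z 0.1035
 plane [-0.1753  0.0553  0.0964]
scene 774 toe x [-0.0426 -0.0412 -0.0393]
   -0.14 -0.0155 0.0178 mid 0.0012 z 0.1202
   -0.13 -0.0156 0.0183 mid 0.0014 z 0.1182
   -0.12 -0.0154 0.0182 mid 0.0014 z 0.1167
   -0.11 -0.0156 0.0182 mid 0.0013 z 0.1149
   -0.1 -0.0162 0.0186 mid 0.0012 z 0.1132
   -0.09 -0.0151 0.0184 mid 0.0017 z 0.1113
   -0.08 -0.0171 0.0178 mid 0.0004 z 0.1098
   -0.07 -0.0168 0.0185 mid 0.0009 z 0.1078
   -0.06 -0.0159 0.0182 mid 0.0012 z 0.1064
   -0.05 -0.0136 0.0158 mid 0.0011 z 0.1046
   -0.04 -0.0107 0.013 mid 0.0012 z 0.1029
 plane [-0.1454 -0.2021  0.0978]
```

>>> {"fn": "step_arm", "kwargs": {
  "commands": [
    [0, -0.028, 0.3, 0, 0, 0.05, 5],
    [0, -0.028, 0.9, 0, 0, 0.05, 5],
    [0, -0.028, 1.5, 0, 0, 0.05, 5],
    [0, -0.028, 1.85, 0, 0, 0.05, 5],
    [0, -0.028, 2.0, 0, 0, 0.05, 5],
    [0, -0.028, 2.08, 0, 0, 0.05, 5],
    [0, -0.028, 2.12, 0, 0, 0.05, 5],
    [0, -0.028, 2.14, 0, 0, 0.05, 5],
    [0, -0.028, 2.15, 0, 0, 0.05, 5],
    [0, -0.028, 2.15, 0, 0, 0.05, 5]
  ]
}}

```text
clock: 8.5
eef_pos: [0.5356, 0.0978, 0.059]
tool_rot: [[-0.127, 0.992, 0.001], [0.992, 0.127, 0.0], [0.0, 0.001, -1.0]]
contact_force: [-0.1, 0.7, -2.8]
finger_gap: 0.0217
```

```bash
cat > meas.py <<'E'
from h import *
import sys
n=sys.argv[1]
cmd([.536,.0961,.0568],97.5)
a=np.deg2rad(-82.5);ex=np.array([np.cos(a),np.sin(a)]);ey=np.array([-ex[1],ex[0]])
for c,o in [('top',[.5567,-.0670]),('scene',[.5588,-.0683])]:
    f=grab(c,c+n+'.png');P,uv=cloud(f)
    L=np.c_[(P[:,:2]-o)@ex,(P[:,:2]-o)@ey,P[:,2]]
    m=(np.abs(L[:,1])<.0205)&(L[:,0]>-.17)&(L[:,0]<.0)
    bright=f['color'].max(2)[uv[:,1],uv[:,0]]
    for x0 in np.arange(-.16,.01,.01):
        b=m&(np.abs(L[:,0]-x0)<.005)
        if b.sum()<8: continue
        dk=b&(bright<75)
        lo,hi=np.percentile(L[dk,1],[2,98]) if dk.sum()>5 else (0,0)
        print(c,round(x0,3),'dark',dk.sum(),lo.round(4) if lo else 0,hi.round(4) if hi else 0,'mid',round((lo+hi)/2,4),'z',np.median(L[dk,2]).round(4) if dk.sum()>5 else 0,'bright z',np.median(L[b&~dk,2]).round(4) if (b&~dk).sum()>5 else 0)
    br=(L[:,0]>.005)&(L[:,0]<.055)&(np.abs(L[:,1])<.040)
    Q=L[br];k=np.linalg.lstsq(np.c_[Q[:,:2],np.ones(len(Q))],Q[:,2],rcond=None)[0];r=Q[:,2]-np.c_[Q[:,:2],np.ones(len(Q))]@k
    Q=Q[np.abs(r)<.004];k=np.linalg.lstsq(np.c_[Q[:,:2],np.ones(len(Q))],Q[:,2],rcond=None)[0]
    print(c,'bracket plane: dz/dx %.4f dz/dy %.4f z0 %.4f'%tuple(k),len(Q))
E
python3 meas.py 3
```

```text
clock 8.5 tcp [0.5356 0.0978 0.059 ] yaw 97.27 F [-0.1  0.7 -2.8] gap 0.021676920885660568
cmd [-0.043  0.003  0.055] [ 0.01  -0.003 -0.046]
top -0.16 dark 226 -0.0202 0.0098 mid -0.0052 z 0.496 bright z 0.4549
top -0.15 dark 244 -0.0197 0.0082 mid -0.0058 z 0.4898 bright z 0.4547
top -0.14 dark 274 -0.0196 0.0155 mid -0.0021 z 0.4767 bright z 0.4551
top -0.13 dark 332 -0.0198 0.0193 mid -0.0002 z 0.2951 bright z 0.4859
top -0.12 dark 507 -0.0199 0.018 mid -0.0009 z 0.4589 bright z 0.4548
top -0.11 dark 266 -0.01 0.0194 mid 0.0047 z 0.4279 bright z 0.031
top -0.1 dark 0 0 0 mid 0.0 z 0 bright z 0.0293
top -0.09 dark 0 0 0 mid 0.0 z 0 bright z 0.0273
top -0.08 dark 0 0 0 mid 0.0 z 0 bright z 0.0253
top -0.07 dark 0 0 0 mid 0.0 z 0 bright z 0.0234
top -0.06 dark 0 0 0 mid 0.0 z 0 bright z 0.0216
top -0.05 dark 0 0 0 mid 0.0 z 0 bright z 0.0195
top -0.04 dark 0 0 0 mid 0.0 z 0 bright z 0.015
top -0.03 dark 0 0 0 mid 0.0 z 0 bright z 0.0129
top -0.02 dark 0 0 0 mid 0.0 z 0 bright z 0.013
top -0.01 dark 0 0 0 mid 0.0 z 0 bright z 0.0127
top 0.0 dark 0 0 0 mid 0.0 z 0 bright z 0.0132
top b
[... 494 characters left out ...]
174 mid 0.0005 z 0.0282 bright z 0
scene -0.09 dark 59 -0.0167 0.0164 mid -0.0001 z 0.0267 bright z 0
scene -0.08 dark 61 -0.0168 0.0164 mid -0.0002 z 0.0244 bright z 0
scene -0.07 dark 54 -0.0178 0.0166 mid -0.0006 z 0.0232 bright z 0
scene -0.06 dark 53 -0.0182 0.0161 mid -0.0011 z 0.0211 bright z 0
scene -0.05 dark 48 -0.0179 0.0138 mid -0.002 z 0.019 bright z 0
scene -0.04 dark 28 -0.0165 0.0115 mid -0.0025 z 0.018 bright z 0.0118
scene -0.03 dark 1 0 0 mid 0.0 z 0 bright z 0.0115
scene -0.02 dark 1 0 0 mid 0.0 z 0 bright z 0.0119
scene -0.01 dark 1 0 0 mid 0.0 z 0 bright z 0.0122
scene 0.0 dark 2 0 0 mid 0.0 z 0 bright z 0.012
scene bracket plane: dz/dx 0.0048 dz/dy 0.0001 z0 0.0298 546
```

View pics/top3.png

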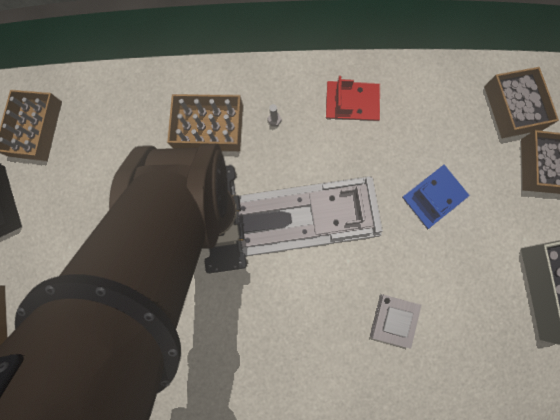

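View pics/scene3.png

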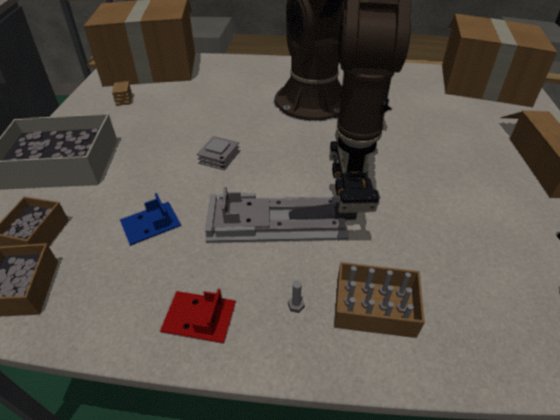

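Top view: the wedge sits between the rails with its toe near (291,216), a few mm short of touching the floor. I'll lower it until it makes light contact.

>>> {"fn": "step_arm", "kwargs": {
  "commands": [
    [0, 0, 0.02, 0, 0, -0.03, 5],
    [0, 0, 0.035, 0, 0, -0.03, 5],
    [0, 0, 0.045, 0, 0, -0.03, 5],
    [0, 0, 0.05, 0, 0, -0.03, 5]
  ]
}}

```text
clock: 9.0
eef_pos: [0.5353, 0.0977, 0.0568]
tool_rot: [[-0.129, 0.992, -0.0], [0.992, 0.129, 0.0], [0.0, -0.0, -1.0]]
contact_force: [-2.5, 0.6, 4.6]
finger_gap: 0.022
```

>>> {"fn": "step_arm", "kwargs": {
  "commands": [
    [0, 0, 0.01, 0, 0, 0, 5],
    [0, 0, 0.015, 0, 0, 0, 5]
  ]
}}

```text
clock: 9.2
eef_pos: [0.5353, 0.0978, 0.0567]
tool_rot: [[-0.129, 0.992, 0.0], [0.992, 0.129, 0.001], [0.001, 0.0, -1.0]]
contact_force: [-5.9, 0.6, 13.7]
finger_gap: 0.0222
```

Floor contact is confirmed at about 16 N down. I'll ease off slightly and slide.

>>> {"fn": "step_arm", "kwargs": {
  "commands": [
    [0, 0, -0.012, 0, 0, 0, 5],
    [-0.1, 0, -0.012, 0, 0, 0, 5],
    [-0.35, 0, -0.012, 0, 0, 0, 5],
    [-0.6, 0, -0.012, 0, 0, 0, 5],
    [-0.85, 0, -0.012, 0, 0, 0, 5],
    [-1.1, 0, -0.012, 0, 0, 0, 5],
    [-1.35, 0, -0.012, 0, 0, 0, 5],
    [-1.6, 0, -0.012, 0, 0, 0, 5],
    [-1.75, 0, -0.012, 0, 0, 0, 5],
    [-1.8, 0, -0.012, 0, 0, 0, 5]
  ]
}}

```text
clock: 10.2
eef_pos: [0.5451, 0.0254, 0.0568]
tool_rot: [[-0.128, 0.992, 0.001], [0.992, 0.128, 0.0], [0.0, 0.001, -1.0]]
contact_force: [-0.2, 5.7, 7.2]
finger_gap: 0.0221
```

```bash
python3 meas.py 4 | grep -v dark
```

```text
clock 10.2 tcp [0.5451 0.0254 0.0568] yaw 97.35 F [-0.2  5.7  7.2] gap 0.022135033917007087
cmd [ 1.781 -0.    -0.   ] [ 0.011 -0.004 -0.029]
top bracket plane: dz/dx 0.0067 dz/dy -0.0013 z0 0.0306 879
scene bracket plane: dz/dx 0.0088 dz/dy 0.0005 z0 0.0296 545
```

View pics/top4.png

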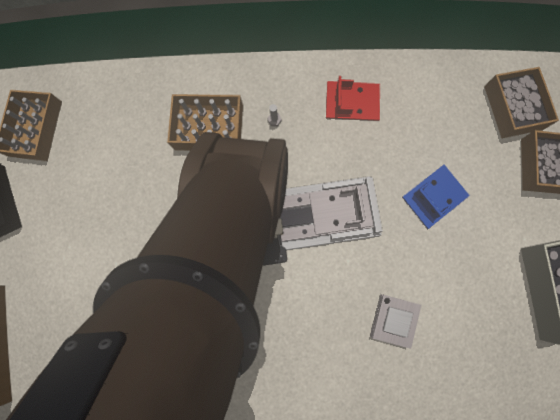

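View pics/scene4.png

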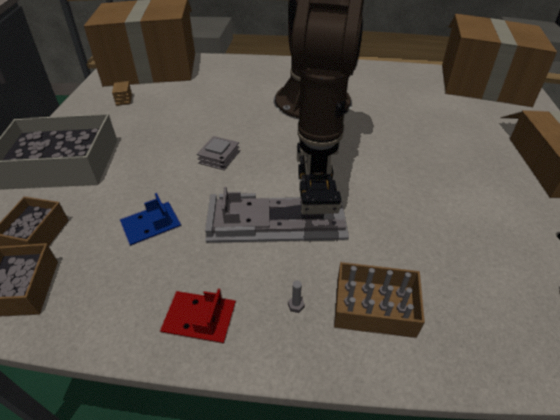

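Top view: the toe has gone under the bracket's edge at (312,213), and the bracket is still flat. I'll keep sliding, more slowly.

>>> {"fn": "step_arm", "kwargs": {
  "commands": [
    [-0.1, 0, 0, 0, 0, 0, 5],
    [-0.2, 0, 0, 0, 0, 0, 5],
    [-0.28, 0, 0, 0, 0, 0, 5]
  ]
}}

```text
clock: 10.6
eef_pos: [0.5465, 0.0152, 0.0567]
tool_rot: [[-0.129, 0.992, 0.001], [0.992, 0.129, 0.001], [0.001, 0.001, -1.0]]
contact_force: [-1.0, 6.5, 7.3]
finger_gap: 0.0219
```

>>> {"fn": "step_arm", "kwargs": {
  "commands": [
    [-0.05, 0, 0, 0, 0, 0, 5],
    [-0.1, 0, 0, 0, 0, 0, 5],
    [-0.15, 0, 0, 0, 0, 0, 5],
    [-0.2, 0, 0, 0, 0, 0, 5]
  ]
}}

```text
clock: 11.0
eef_pos: [0.5475, 0.0076, 0.0568]
tool_rot: [[-0.129, 0.992, 0.001], [0.992, 0.129, 0.001], [0.001, 0.001, -1.0]]
contact_force: [-1.0, 6.7, 6.3]
finger_gap: 0.0216
```

>>> {"fn": "step_arm", "kwargs": {
  "commands": [
    [-0.04, 0, 0, 0, 0, 0, 5],
    [-0.08, 0, 0, 0, 0, 0, 5],
    [-0.12, 0, 0, 0, 0, 0, 5],
    [-0.12, 0, 0, 0, 0, 0, 5]
  ]
}}

```text
clock: 11.4
eef_pos: [0.5481, 0.0036, 0.0568]
tool_rot: [[-0.13, 0.992, 0.001], [0.992, 0.13, 0.002], [0.002, 0.001, -1.0]]
contact_force: [-1.1, 8.5, 7.1]
finger_gap: 0.0216
```

```bash
python3 meas.py 5 | grep -v dark; python3 - <<'E'
import cv2
for n in '45':
    im=cv2.imread(f'pics/scene{n}.png')[170:250,195:360];cv2.imwrite(f'pics/c{n}.png',cv2.resize(im,None,fx=4,fy=4,interpolation=2))
E
```

```text
clock 11.4 tcp [0.5481 0.0036 0.0568] yaw 97.47 F [-1.1  8.5  7.1] gap 0.02163278554731472
cmd [2.331e+00 2.000e-03 4.000e-03] [ 0.009 -0.022 -0.006]
top bracket plane: dz/dx 0.0039 dz/dy 0.0013 z0 0.0308 883
scene bracket plane: dz/dx 0.0107 dz/dy 0.0011 z0 0.0296 552
```

View pics/c5.png

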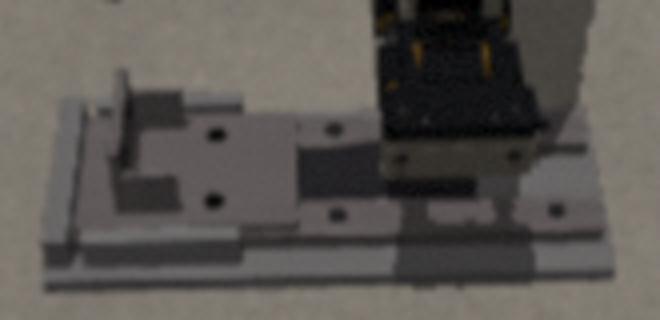

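```bash
cat > lift.py <<'E'
from h import *
s=readout.observe();print(s['clock'],np.round(s['eef_pos'],4),np.round(s['contact_force'],1),s['finger_gap'])
a=np.deg2rad(-82.5);ex=np.array([np.cos(a),np.sin(a)]);ey=np.array([-ex[1],ex[0]])
for c,o in [('top',[.5567,-.0670]),('scene',[.5588,-.0683])]:
    D=[]
    for i in range(4):
        f=grab(c);D.append(f['range_z'])
    D=np.array(D);f['range_z']=np.median(D,0);P,uv=cloud(f)
    L=np.c_[(P[:,:2]-o)@ex,(P[:,:2]-o)@ey,P[:,2]]
    print(c,'frame noise',np.std(D[0]-D[1]).round(5))
    pr=[]
    for x0 in np.arange(-.03,.06,.005):
        b=(np.abs(L[:,0]-x0)<.0025)&(np.abs(L[:,1])<.044)&(np.abs(L[:,1])>.023)&(L[:,2]>.018)&(L[:,2]<.045)
        l=b&(L[:,1]>0);r=b&(L[:,1]<0)
        pr.append((round(x0*1000),round(1000*L[l,2].mean(),1) if l.any() else 0,round(1000*L[r,2].mean(),1) if r.any() else 0,int(b.sum())))
    print(pr)
E
python3 lift.py; python3 -c "
import cv2
im=cv2.imread('pics/top5.png')[160:260,230:390];cv2.imwrite('pics/ct5.png',cv2.resize(im,None,fx=4,fy=4,interpolation=2))"
```

```text
11.5 [0.548  0.0036 0.0567] [-1.   8.5  7.9] 0.021762164372548045
top frame noise 0.08897
[(-30, 0, np.float64(24.9), 22), (-25, 0, np.float64(24.9), 24), (-20, 0, np.float64(24.8), 25), (-15, 0, np.float64(25.8), 23), (-10, np.float64(24.8), np.float64(25.1), 36), (-5, np.float64(24.6), np.float64(24.8), 46), (0, np.float64(24.7), np.float64(24.9), 46), (5, np.float64(25.9), np.float64(26.1), 56), (10, np.float64(30.9), np.float64(30.5), 47), (15, np.float64(30.9), np.float64(30.6), 49), (20, np.float64(30.5), np.float64(30.4), 48), (25, np.float64(30.9), np.float64(30.8), 46), (30, np.float64(30.8), np.float64(30.8), 50), (35, np.float64(30.8), np.float64(30.3), 48), (40, np.float64(31.0), np.float64(30.4), 47), (45, np.float64(30.7), np.float64(30.5), 51), (50, np.float64(31.0), np.float64(30.7), 47), (55, np.float64(31.1), np.float64(30.7), 50)]
scene frame noise 0.10427
[(-30, np.float64(24.1), np.float64(23.8), 28), (-25, np.float64(24.0), np.float64(23.9), 25), (-20, np.float64(24.1), np.float64(24.0), 28), (-15, np.float64(25.0), np.float64(24.8), 33), (-10, np.float64(24.0), np.float64(24.2), 32), (-5, np.float64(24.0), np.float64(24.0), 27), (0, np.float64(24.1), np.float64(23.9), 34), (5, np.float64(23.8), np.float64(24.0), 27), (10, np.float64(29.2), np.float64(29.7), 30), (15, np.float64(29.0), np.float64(30.0), 46), (20, np.float64(29.4), np.float64(30.3), 30), (25, np.float64(29.9), np.float64(30.1), 28), (30, np.float64(29.5), np.float64(29.8), 34), (35, np.float64(29.3), np.float64(30.1), 29), (40, np.float64(29.9), np.float64(30.0), 30), (45, np.float64(30.0), np.float64(30.1), 32), (50, np.float64(30.3), np.float64(30.0), 29), (55, np.float64(30.3), np.float64(30.4), 27)]
```

View pics/ct5.png

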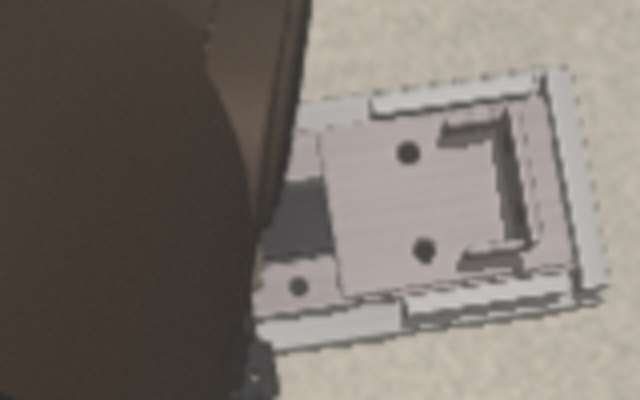

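The bracket's front edge is actually about 6.5 mm further along than my first jig frame assumed (step at x ≈ 7 mm). So the toe is only about 51 mm in and the wedge is just touching. About 14 mm remains, which I'll do slowly.

>>> {"fn": "step_arm", "kwargs": {
  "commands": [
    [-0.03, 0, 0, 0, 0, 0, 5],
    [-0.06, 0, 0, 0, 0, 0, 5],
    [-0.09, 0, 0, 0, 0, 0, 5],
    [-0.12, 0, 0, 0, 0, 0, 5],
    [-0.15, 0, 0, 0, 0, 0, 5],
    [-0.18, 0, 0, 0, 0, 0, 5],
    [-0.18, 0, 0, 0, 0, 0, 5]
  ]
}}

```text
clock: 12.6
eef_pos: [0.549, -0.0032, 0.0568]
tool_rot: [[-0.13, 0.991, 0.001], [0.991, 0.13, 0.002], [0.002, 0.001, -1.0]]
contact_force: [-0.9, 8.9, 7.3]
finger_gap: 0.0217
```

>>> {"fn": "step_arm", "kwargs": {
  "commands": [
    [-0.03, 0, 0, 0, 0, 0, 5],
    [-0.06, 0, 0, 0, 0, 0, 5],
    [-0.09, 0, 0, 0, 0, 0, 5],
    [-0.12, 0, 0, 0, 0, 0, 5],
    [-0.12, 0, 0, 0, 0, 0, 5]
  ]
}}

```text
clock: 13.1
eef_pos: [0.5497, -0.0079, 0.0568]
tool_rot: [[-0.131, 0.991, 0.001], [0.991, 0.131, 0.002], [0.002, 0.001, -1.0]]
contact_force: [-1.0, 9.9, 8.3]
finger_gap: 0.0217
```

```bash
python3 lift.py
```

```text
13.1 [ 0.5497 -0.0079  0.0568] [-1.   9.9  8.3] 0.02173900542961162
top frame noise 0.08726
[(-30, 0, 0, 0), (-25, 0, np.float64(25.3), 1), (-20, 0, np.float64(25.7), 15), (-15, 0, np.float64(25.7), 24), (-10, 0, np.float64(25.1), 25), (-5, 0, np.float64(25.0), 24), (0, 0, np.float64(25.0), 24), (5, 0, np.float64(26.5), 28), (10, np.float64(33.1), np.float64(32.3), 34), (15, np.float64(32.8), np.float64(32.6), 46), (20, np.float64(32.8), np.float64(32.4), 48), (25, np.float64(32.7), np.float64(31.9), 48), (30, np.float64(32.4), np.float64(32.3), 51), (35, np.float64(32.6), np.float64(32.2), 47), (40, np.float64(32.4), np.float64(32.0), 51), (45, np.float64(32.4), np.float64(32.1), 50), (50, np.float64(32.3), np.float64(32.3), 49), (55, np.float64(32.3), np.float64(31.9), 50)]
scene frame noise 0.10358
[(-30, np.float64(24.0), 0, 17), (-25, np.float64(23.9), np.float64(24.1), 25), (-20, np.float64(24.3), np.float64(23.9), 28), (-15, np.float64(25.1), np.float64(24.8), 32), (-10, np.float64(24.0), np.float64(24.2), 33), (-5, np.float64(23.9), np.float64(24.1), 25), (0, np.float64(23.7), np.float64(24.2), 33), (5, np.float64(24.0), np.float64(23.9), 27), (10, np.float64(31.5), np.float64(32.0), 28), (15, np.float64(31.0), np.float64(31.8), 46), (20, np.float64(31.1), np.float64(31.8), 29), (25, np.float64(30.9), np.float64(31.8), 29), (30, np.float64(30.2), np.float64(32.0), 43), (35, np.float64(30.6), np.float64(31.6), 31), (40, np.float64(31.3), np.float64(31.5), 35), (45, np.float64(31.4), np.float64(31.5), 33), (50, np.float64(31.5), np.float64(31.4), 30), (55, np.float64(31.6), np.float64(31.7), 28)]
```

The lift is about 2 mm on both sides, and both cameras agree. I'll advance about 5 mm more.

>>> {"fn": "step_arm", "kwargs": {
  "commands": [
    [-0.03, 0, 0, 0, 0, 0, 5],
    [-0.06, 0, 0, 0, 0, 0, 5],
    [-0.09, 0, 0, 0, 0, 0, 5],
    [-0.12, 0, 0, 0, 0, 0, 5],
    [-0.14, 0, 0, 0, 0, 0, 5],
    [-0.14, 0, 0, 0, 0, 0, 5],
    [-0.14, 0, 0, 0, 0, 0, 5]
  ]
}}

```text
clock: 14.2
eef_pos: [0.5503, -0.0135, 0.0568]
tool_rot: [[-0.131, 0.991, 0.0], [0.991, 0.131, 0.002], [0.002, 0.001, -1.0]]
contact_force: [-0.4, 9.9, 7.7]
finger_gap: 0.0219
```

```bash
python3 lift.py; python3 - <<'E'
from h import *
for c,b in [('top',(160,260,230,390)),('scene',(170,250,195,360))]:
    f=grab(c,c+'6.png');im=f['color'][b[0]:b[1],b[2]:b[3]];cv2.imwrite(f'pics/c6{c}.png',cv2.resize(im,None,fx=4,fy=4,interpolation=2))
a=np.deg2rad(-82.5);ex=np.array([np.cos(a),np.sin(a)]);ey=np.array([-ex[1],ex[0]])
P,uv=cloud(f);o=[.5588+.0065*ex[0],-.0683+.0065*ex[1]]
L=np.c_[(P[:,:2]-o)@ex,(P[:,:2]-o)@ey,P[:,2]]
br=f['color'].max(2)[uv[:,1],uv[:,0]]
for x0 in np.arange(-.04,.0,.008):
    b=(np.abs(L[:,0]-x0)<.004)&(np.abs(L[:,1])<.021)&(L[:,2]<.04);d=b&(br<75)
    if d.sum()>4: print(round(x0,3),d.sum(),np.percentile(L[d,1],[2,98]).round(4),'z-nominal underside',np.median(L[d,2]-(.023-(L[d,0]+.064-.020)*2/11)).round(4))
E
```

```text
14.2 [ 0.5503 -0.0135  0.0568] [-0.4  9.9  7.7] 0.021864059669880833
top frame noise 0.0874
[(-30, 0, 0, 0), (-25, 0, 0, 0), (-20, 0, 0, 0), (-15, 0, 0, 0), (-10, 0, np.float64(25.0), 16), (-5, 0, np.float64(24.6), 24), (0, 0, np.float64(24.6), 23), (5, 0, np.float64(26.5), 29), (10, 0, np.float64(33.2), 26), (15, 0, np.float64(33.5), 25), (20, np.float64(33.9), np.float64(33.2), 34), (25, np.float64(33.4), np.float64(33.3), 45), (30, np.float64(33.1), np.float64(33.0), 50), (35, np.float64(33.1), np.float64(32.7), 49), (40, np.float64(33.1), np.float64(32.7), 50), (45, np.float64(32.9), np.float64(32.9), 50), (50, np.float64(32.9), np.float64(32.1), 49), (55, np.float64(32.6), np.float64(32.8), 49)]
scene frame noise 0.10232
[(-30, np.float64(23.8), 0, 16), (-25, np.float64(23.9), 0, 14), (-20, np.float64(24.4), np.float64(24.0), 21), (-15, np.float64(24.8), np.float64(24.9), 31), (-10, np.float64(24.6), np.float64(24.2), 29), (-5, np.float64(23.8), np.float64(24.0), 26), (0, np.float64(23.9), np.float64(23.7), 37), (5, np.float64(23.9), np.float64(24.2), 26), (10, np.float64(31.4), np.float64(33.2), 34), (15, np.float64(31.5), np.float64(32.7), 44), (20, np.float64(31.3), np.float64(32.5), 32), (25, np.float64(31.3), np.float64(33.0), 30), (30, np.float64(31.1), np.float64(32.4), 39), (35, np.float64(30.7), np.float64(32.7), 32), (40, np.float64(32.1), np.float64(32.2), 33), (45, np.float64(32.1), np.float64(31.9), 34), (50, np.float64(32.1), np.float64(32.1), 30), (55, np.float64(32.0), np.float64(31.8), 29)]
-0.04 16 [0.0145 0.0191] z-nominal underside 0.005
-0.032 21 [0.0134 0.0196] z-nominal underside 0.0058
-0.024 43 [-0.0156  0.0172] z-nominal underside 0.0121
-0.016 45 [-0.0162  0.0172] z-nominal underside 0.0117
-0.008 54 [-0.0169  0.0164] z-nominal underside 0.0118
```

View pics/c6scene.png

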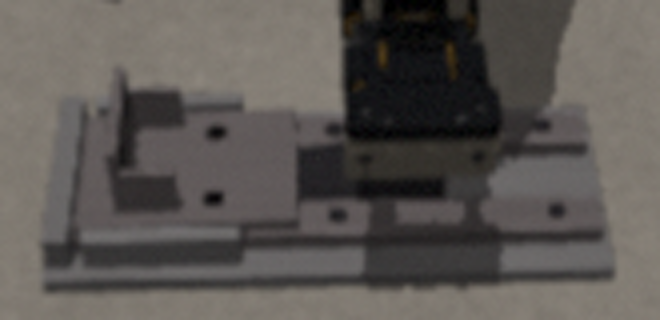

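View pics/c6top.png

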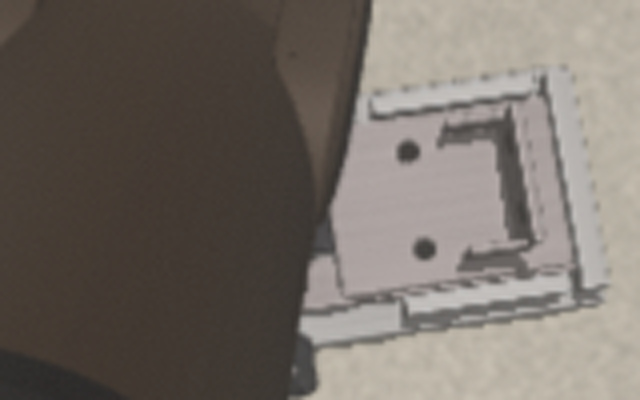

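The lift now measures about 2.7–3 mm, the wedge is flat (underside z ≈ 12 mm) and it is centred to within about 1 mm. In both pictures the gripper is clear of the bracket. I'm handing the job in.

```bash
python3 - <<'E'
from h import *
s=readout.observe();print(s['clock'],np.abs(s['qvel']).max(),s['finger_gap'])
print(order.close_job())
E
```

```text
14.7 0.002256288634158235 0.021879457996474363
the job is handed in; nothing more can be done
None
```

I gripped the wedge by its grip at 40 N, laid it in the channel toe-first and slid it under the bracket. I handed the job in at 14.7 s, still holding it there with light pressure on the floor. No verdict was reported.

**Last checks:**
- **Lift:** the bracket's front edge is about 2.7–3 mm above the rails by the top camera. The scene camera agrees on the right corner (about 2.9 mm).
- **Left corner:** the scene camera's left-front points read lower, about 1.5 mm of lift. I put this down to pixels mixed with the bracket's side face. The top camera's nearest left-side points, about 13 mm behind the edge, show no left–right tilt. It could not see the left corner itself because the arm was in the way.
- **Wedge:** flat, with the underside at about 12 mm, centred within about 1 mm, and at rest. The gripper opening was 21.9 mm, so the grip was still held.
- **Forces:** the wrist force read about 10 N along the push and 8 N upwards.
- **Bystanders:** they looked unmoved in the pictures, but I did not measure their positions again at the end.

**Correction made:** my first estimate of the jig's origin was about 6.5 mm off along the channel. I saw this from the bracket's edge in the depth data, so I judged the last few millimetres by measured lift instead of planned travel.

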